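# Set up a grinder spindle on V-blocks for a run-out check

## Robot

A 6-joint arm with a two-finger parallel gripper is mounted at the origin on the work surface. World frame = base frame: x ahead of the robot, y to its left, z up, the work surface at z = 0. Lengths are in mm, angles in rad, forces in N, time in s.
With the tool pointing down it reaches from about 350 to 775 mm from the base axis. Payload 7.3 kg.
Tool frame: the origin (TCP) lies midway between the tips of the shut fingers; the grasp point (between the pads) lies 19 mm behind it; z points along the fingers, y is the line along which they close (so a half turn about z gives the same grasp; the last joint's range is limited). The gripper opens to 92 mm and grips with 3 to 60 N. Pads are 19 mm wide; open, the fingers measure 130 mm over their backs; the gripper's body (75 mm by 190 mm) begins 47 mm behind the grasp point.
Start: joints at [-1.323, 0.342, 1.524, -0, 1.275, -0.146], TCP at [201.466, -484.826, 226.741] pointing down, gripper open.
Joint ranges: [-2.53, 2.53], [-0.77, 2.02], [0.04, 2.7], [-1, 4.14], [0.28, 2.66], [-3.11, 3.11]. Speed limits (rad/s): [2.57, 2.57, 3.14, 3.14, 3.14, 3.14].

## Interface

Orientations are given as [roll, pitch, yaw] about the fixed x, y, z axes, in that order (R = Rz(yaw) Ry(pitch) Rx(roll)).
In Python, from plant import bot gives the robot as it stands. The module is installed in compiled form; this text tells all that it offers.
- The arm moves only by the shell command python3 -m crank 'ROWS' [OPENING]. ROWS is JSON, a list of rows, each a list of 6 numbers: the shift along the tool's x, y, z in m, then the turn, a rotation vector about the tool's x, y, z in rad. In form: [[dx, dy, dz, wx, wy, wz], ...]. A call has 1 to 5 rows; each row shifts and turns the commanded pose from where the row before left it, along the tool's axes as they then stand; what a row does not reach is not made up. A row lasts 1/8 s, in which the tool goes at most 62.5 mm and 10.7 degrees, less where a joint would pass 70% of its speed; a pose out of reach is approached as far as the arm can. A call is refused whole if a number of a shift passes 0.0625 or a number of a turn 0.188, either way. A call with a gripper value outside its range is refused whole. OPENING is the opening in per cent of the stroke, from 0 (shut) to 100 (fully open), set as the call begins (- or left out, the last holds). The fingers move at their own pace and stop on an object; the grip force is fixed at half the most. Time passes only in rows, so rows that do not move let the fingers close. It gives the time, the measured TCP pose, the force, the opening and the grip force at its end, in the units of the state.
- bot.get_obs(): the state, without advancing time (a new reading comes with each control period).
- bot.capture(name): name is "scene" or "top"; returns a dict with "color" (384x512x3 uint8, blue, green, red), "fov_y" (degrees; the focal length in pixels is half the picture's height over the tangent of half this angle, whatever the lens; pixels are square), "cx", "cy" (the principal point, pixels), "extrinsics" (4x4, takes a point from world to camera coordinates). Camera axes: x right, y up, looking along -z (the intrinsics and any distortion apply to the point x, -y, -z); pixel columns grow to the right and rows downward; lengths in mm; the calibration is good to about 2 mm. A picture is of the moment at which its call begins. There is no depth.
- bot.close_job(): hands the job in; it is judged then, once.
The state is a dict: "time": time; "joint_positions": joint angles; "dq": joint speeds; "tau": joint torques, N m; "tool_pos": TCP position; "tcp_rot": TCP orientation; "contact_force": force on the tool from outside, world axes, zero at the start; "moment": the same for the moment, N m; "grip_width": finger opening in mm; "finger_force": force on a finger pad.
Only numpy, scipy, OpenCV 4.12 (cv2) and the standard library are available. Lean on these libraries where they do the work, as an engineer would, in place of code of your own. Each camera call takes 0.05 s, during which the arm holds its last target. There are 200 camera calls.

## Task

Set up the grinder spindle on the granite plate for a run-out check: stand the two bright steel V-blocks on the plate in line with the red end stop and lay the spindle level in their grooves, one block fully under each bright bearing seat, with its threaded end facing the stop's pin and on the pin's line, at most about a centimetre from it. Stand the green dial-gauge stand on the plate behind the spindle (the side away from the robot), with the dial's stylus over the middle of the spindle's thick part. Never let the spindle touch the granite or knock the dial or its stylus against the spindle, and leave the larger blue V-block where it is.

Things in the scene. Friction and masses are not known exactly. Their poses are not given: they have to be found in the camera images.
- plate: Dark grey granite surface plate, fixed, 250 (x) x 400 (y) x 50 mm (z). Origin at the centre of its underside, so its top is 50 mm above the origin and above the bench; x points away from the robot, y along its long side, z up.
- stop: End stop fixed on the plate near its left or right end: dark foot 50 (x) x 36 (y) x 14 mm, red post 26 x 30, in all 74 high. A brass pin, 10 thick, runs level through the post along y, its axis 47.4 above the plate, its two ends 25 from the origin. Origin at the centre of the foot's underside, on the plate's top; x points away from the robot, as the plate's. Its side facing mid-plate is the working side.
- case: Closed wooden gauge-block case, fixed on the plate near the end opposite the stop, 85 (x) x 46 (y) x 33 mm, origin at the centre of its underside. A bystander.
- vblock_1: One of a pair of equal bright steel V-blocks (about 0.4 kg), loose on the bench: 32 mm long (x, the way its groove runs), 48 wide (y), 45 high (z). The 90 degree groove in its top is 32 wide and 16 deep. Origin at the centre of its underside. Same either way round; either block may go under either bearing seat.
- vblock_2: The other bright steel V-block of the pair, the same in every way: 32 (x, along the groove) x 48 (y) x 45 mm (z), origin at the centre of its underside.
- blue_block: A larger V-block painted blue, loose on the bench among the others: 40 (x) x 66 (y) x 56 mm high, origin at the centre of its underside. Not for this job.
- spindle: Steel spindle, 0.5-0.9 kg; origin on its axis at mid thick part, x along the axis to the threaded end. Along x, mm: thick dark part, diameter 32, -35 to 35 (grip here); bright bearing seats, 26, from 35 to 87 and -87 to -35; brass threaded end, 17, to 112; drive end, 20, to -107. Starts level in a wooden rest (two 57 high boards under the seats), axis 57.4 above the bench; in the V-blocks 47.4 above the plate.
- gauge: Dial-gauge stand, loose on the bench, 0.62 kg: green base x -25 to 45, y -28 to 28, 30 mm high; square steel column 14 x 14 up to 185 high (grip it at 150 to 180); black clamp 26 square at 113 to 137, from which a level rod carries the dial on the -x side. Origin on the column's axis at the base's underside; x points from dial to column, away from the robot when the stand is behind the spindle.
- dial: Dial rigidly carried by the stand (do not grip it): black disc 56 mm across, 20 thick, centre 54 above the stylus tip; white face to the stand's -x side; thin stem with red stylus tip below. Origin at the stylus tip: 80 mm from the column's axis to the stand's -x side, 71 above the base's underside, so 8 above the thick part when both are in place. Axes as the stand's.
Mind the look-alikes: they are no part of the job. What is shaped like the vblock_1 but orange, purple or turquoise is not meant.

How it is judged:
By the outcome, as a careful person would: the job done as asked, in the order asked, and still so for the second after the job is handed in, with the robot touching nothing.
It also fails if it takes over 104 s, if anything falls off the work surface, if the arm or the gripper's body presses on something with over 40 N, if the wrist force passes 120 N, or if a joint passes its speed limit or range.

## Working session

There is one attempt and no reset: what is moved stays moved. The work goes in short steps, Python scripts to look and compute and a shell command to move; the robot and the scene stay as the last step left them, time stands still between calls to the robot, and variables do not carry over. Pictures are saved under pics/ and viewed, at most 14 in all, crops included, and the job is handed in when it is done.

```bash
ls; mkdir -p pics; python3 - <<'E'
from plant import bot
import cv2,numpy as np
np.set_printoptions(precision=4,suppress=True)
print(bot.get_obs())
for n in("scene","top"):
    c=bot.capture(n); cv2.imwrite(f"pics/{n}0.png",c["color"]); print(n,{k:v for k,v in c.items() if k!="color"})
a=[cv2.imread(f"pics/{n}0.png") for n in("scene","top")]
cv2.imwrite("pics/s0b.png",cv2.resize(a[0],(800,600)));cv2.imwrite("pics/t0b.png",cv2.resize(a[1],(800,600)))
E
```

```text
pics
{'time': 0.0, 'joint_positions': array([-1.323 ,  0.3427,  1.525 ,  0.    ,  1.2754, -0.146 ]), 'dq': array([-0.0009,  0.0004,  0.    ,  0.0013,  0.0013,  0.    ]), 'tau': array([  0.0003, -43.1243, -24.4224,   0.0716,   0.056 ,  -0.0001]), 'tool_pos': array([ 201.3658, -484.3906,  226.0533]), 'tcp_rot': array([-3.1401, -0.0002,  0.3938]), 'contact_force': array([-0.003 , -0.8357, -0.4192]), 'moment': array([-0.0045,  0.0166,  0.0458]), 'finger_force': 0.0, 'grip_width': 91.8036819394601}
scene {'fov_y': 55.291490725885176, 'cx': 252.2162533132398, 'cy': 192.96780180658888, 'extrinsics': array([[   -0.1125,     0.9936,    -0.0128,    26.2325],
       [   -0.6079,    -0.0586,     0.7919,   232.6468],
       [    0.786 ,     0.0969,     0.6106, -1419.0995],
       [    0.    ,     0.    ,     0.    ,     1.    ]])}
top {'fov_y': 56.86268225569383, 'cx': 257.79652861148594, 'cy': 191.47066209069203, 'extrinsics': array([[   0.0174,   -0.9998,    0.0136,   -6.0102],
       [   0.9978,    0.0183,    0.0644, -464.1364],
       [  -0.0647,    0.0125,    0.9978, -980.6358],
       [   0.    ,    0.    ,    0.    ,    1.    ]])}
```

View pics/s0b.png

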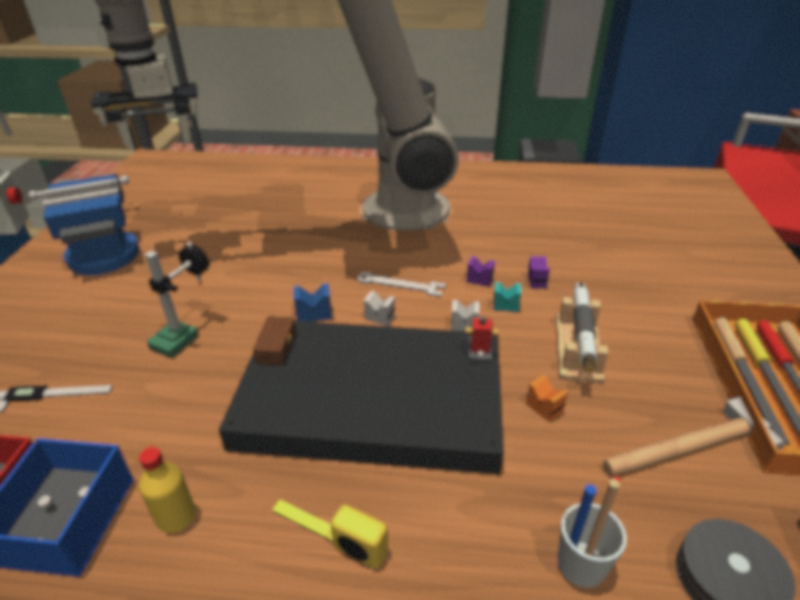

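View pics/t0b.png

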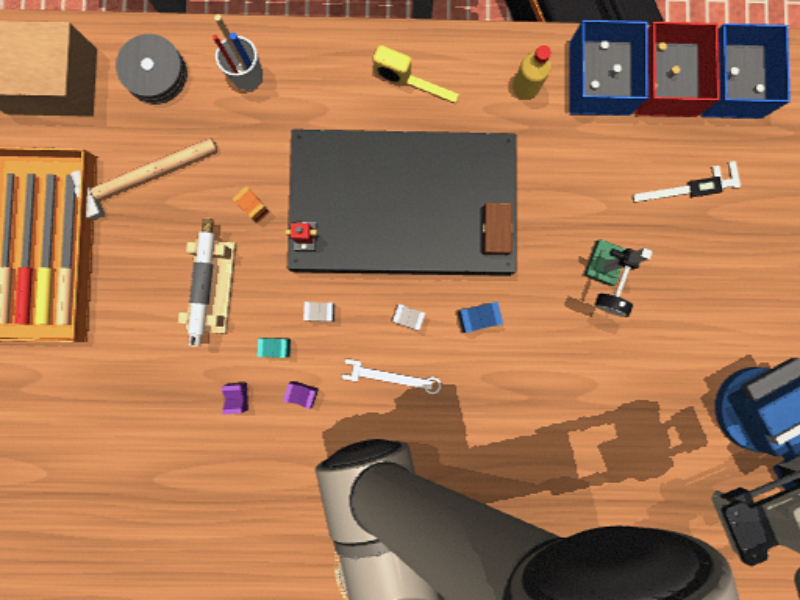

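```bash
cat > h.py <<'E'
import numpy as np,cv2
from plant import bot
np.set_printoptions(precision=2,suppress=True)
class V:
    def __init__(s,n,c=None):
        c=c or bot.capture(n); s.im=c["color"]; s.hsv=cv2.cvtColor(s.im,cv2.COLOR_BGR2HSV)
        s.f=s.im.shape[0]/2/np.tan(np.radians(c["fov_y"])/2); s.c=(c["cx"],c["cy"]); s.E=c["extrinsics"]
        s.R=s.E[:3,:3]; s.C=-s.R.T@s.E[:3,3]
    def ray(s,u,v): return s.R.T@np.array([(u-s.c[0])/s.f,-(v-s.c[1])/s.f,-1.])
    def at(s,u,v,z): d=s.ray(u,v); return s.C+d*(z-s.C[2])/d[2]
    def px(s,p): q=s.R@np.asarray(p,float)+s.E[:3,3]; return np.array([s.c[0]-s.f*q[0]/q[2],s.c[1]+s.f*q[1]/q[2]])
    def mask(s,lo,hi,box):
        m=cv2.inRange(s.hsv,np.array(lo),np.array(hi)); k=np.zeros_like(m); x0,y0,x1,y1=box; k[y0:y1,x0:x1]=255; return m&k
    def blob(s,lo,hi,box):
        cs=cv2.findContours(s.mask(lo,hi,box),cv2.RETR_EXTERNAL,cv2.CHAIN_APPROX_NONE)[0]
        return max(cs,key=cv2.contourArea)
    def pts(s,cnt,z): return np.array([s.at(u,v,z)[:2] for u,v in cnt.reshape(-1,2)],np.float32)
E
python3 - <<'E'
from h import *
t=V("top");s=V("scene");print("C",t.C,s.C)
def rect(nm,lo,hi,b,z):
    c=t.blob(lo,hi,b); r=cv2.minAreaRect(t.pts(c,z)); print(nm,cv2.contourArea(c),np.array(r[0]),np.array(r[1]),r[2]); return c
c=rect("plate",[0,0,20],[180,90,85],(180,78,335,178),50)
q=cv2.approxPolyDP(c,8,True).reshape(-1,2)
for u,v in q: print("  ",(u,v),t.at(u,v,50)[:2])
rect("vA",[0,0,110],[180,70,255],(190,190,216,208),45)
rect("vB",[0,0,110],[180,70,255],(248,190,275,214),45)
rect("blue",[100,100,40],[125,255,255],(288,186,326,216),56)
rect("red",[0,150,60],[8,255,255],(184,138,204,160),74)
rect("case",[0,60,30],[20,255,140],(306,126,330,166),83)
rect("green",[60,60,20],[90,255,255],(368,145,415,190),30)
im=t.im
a=cv2.resize(im[130:225,110:290],None,fx=4.4,fy=4.4,interpolation=cv2.INTER_CUBIC)
cv2.imwrite("pics/c1.png",a)
a=cv2.resize(im[140:220,280:430],None,fx=5.3,fy=5.3,interpolation=cv2.INTER_CUBIC)
cv2.imwrite("pics/c2.png",a)
E
```

```text
C [ 399.77   14.7  1008.5 ] [1259.81  125.09  682.56]
plate 6815.5 [653.87   5.67] [216.74 394.68] 1.292954683303833
   (np.int32(187), np.int32(83)) [757.81 203.01]
   (np.int32(186), np.int32(140)) [598.94 200.92]
   (np.int32(204), np.int32(147)) [580.64 151.42]
   (np.int32(190), np.int32(161)) [541.47 188.33]
   (np.int32(209), np.int32(157)) [553.44 137.1 ]
   (np.int32(210), np.int32(135)) [614.07 135.97]
   (np.int32(223), np.int32(146)) [584.43  99.79]
   (np.int32(231), np.int32(135)) [615.25  78.67]
   (np.int32(278), np.int32(135)) [617.89 -49.92]
   (np.int32(269), np.int32(131)) [628.48 -25.09]
   (np.int32(276), np.int32(125)) [645.55 -44.04]
   (np.int32(288), np.int32(133)) [624.   -77.27]
   (np.int32(288), np.int32(122)) [654.6 -76.9]
   (np.int32(325), np.int32(115)) [ 676.31 -178.68]
   (np.int32(329), np.int32(145)) [ 593.02 -190.1 ]
   (np.int32(329), np.int32(86)) [ 758.17 -189.37]
vA 186.0 [438.69 150.17] [49.27 31.42] 86.63230895996094
vB 189.5 [432.11  -7.33] [49.44 32.76] 71.04563903808594
blue 310.5 [ 434.  -130.6] [37.86 66.81] 14.39462947845459
red 122.0 [570.15 178.33] [32.18 34.72] 1.1565903425216675
case 75.5 [ 586.96 -155.28] [21.45 78.16] 88.05123138427734
green 320.5 [ 537.06 -358.07] [55.47 70.91] 70.94070434570312
```

View pics/c1.png

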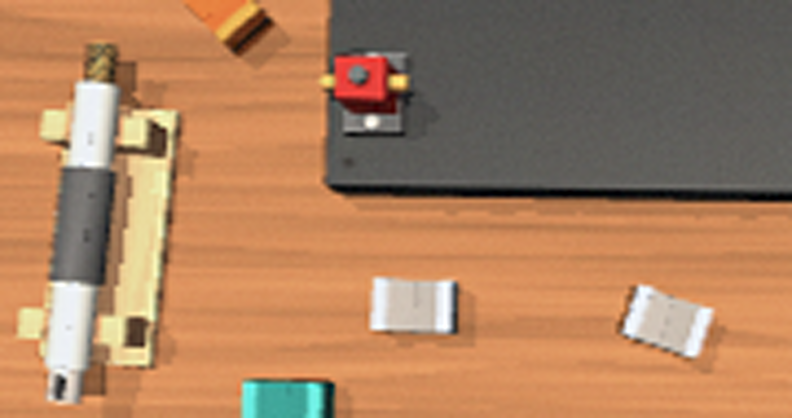

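View pics/c2.png

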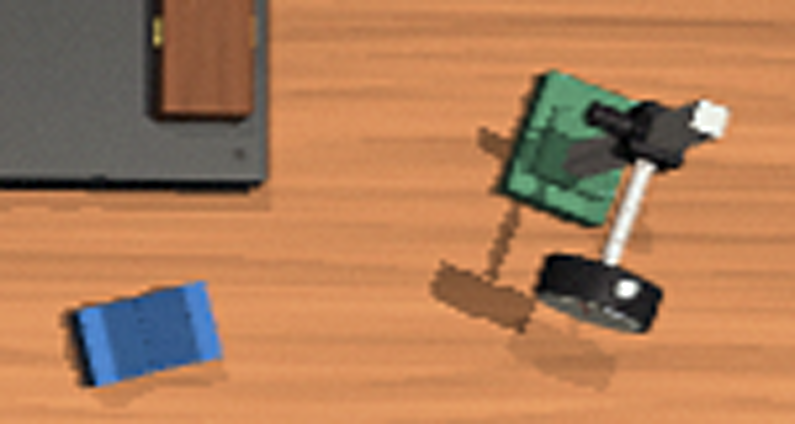

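The bright steel V-blocks are at 512-px (203,199) and (262,203) in the top view. The turquoise (175,222), purple (150,254)/(192,252) and orange (160,130) blocks are decoys, and the blue one is at (307,203). The crops confirm this. The spindle is at (130,180) with its brass thread pointing away from the robot, and the gauge is at (388,168) with its dial towards the robot.

```bash
python3 - <<'E'
from h import *
t=V("top")
def rect(nm,lo,hi,b,z):
    c=t.blob(lo,hi,b); r=cv2.minAreaRect(t.pts(c,z)); print(nm,cv2.contourArea(c),np.array(r[0]),np.array(r[1]),r[2])
rect("dark",[0,0,30],[180,110,115],(118,160,140,200),57.4)
rect("seat+",[0,0,140],[180,60,255],(122,140,140,172),57.4)
rect("seat-",[0,0,140],[180,60,255],(118,190,136,224),57.4)
rect("thread",[12,60,20],[40,255,150],(124,136,140,152),57.4)
# brass pin ends
m=t.mask([20,90,90],[35,255,255],(180,140,206,156)); n,l,st,ce=cv2.connectedComponentsWithStats(m)
for i in range(1,n): print("pin",st[i],ce[i],t.at(*ce[i],97.4))
# plate edges: darkness transitions
g=t.hsv[...,2].astype(float)
def sub(a,th):
    i=np.where((a[:-1]-th)*(a[1:]-th)<0)[0]; return [k+(a[k]-th)/(a[k]-a[k+1]) for k in i]
for v in(95,120,165): print("row",v,[t.at(u,v,50)[:2] for u in [180+sub(g[v,180:200],110)[0],320+sub(g[v,320:345],110)[-1]]])
for u in(200,250,300): print("col",u,[t.at(u,v,50)[:2] for v in [75+sub(g[75:95,u],110)[0]]],[t.at(u,162+k,50)[:2] for k in sub(g[162:182,u],110)])
print(t.px([539,150,50]),t.im[166:180,250].tolist())
for b in ((190,190,216,208),(248,190,275,214)):
    m=t.mask([0,0,110],[180,70,255],b);M=cv2.moments(m,True);print("cent",t.at(M['m10']/M['m00'],M['m01']/M['m00'],45)[:2])
E
```

```text
dark 118.0 [483.64 340.37] [16.7  70.17] 82.9247055053711
seat+ 151.5 [546.04 347.16] [24.9  52.49] 85.6324234008789
seat- 185.5 [412.81 356.36] [24.95 72.21] 85.99842071533203
thread 49.0 [579.57 338.79] [29.99 27.21] 1.1632366180419922
pin [183 147   3   2   4] [184.   147.75] [568.7  196.25  97.4 ]
pin [199 148   4   1   4] [200.5 148. ] [568.9  153.63  97.4 ]
row 95 [array([724.05, 204.31]), array([ 732.78, -191.09])]
row 120 [array([654.25, 204.28]), array([ 662.61, -192.07])]
row 165 [array([530.21, 204.52]), array([ 537.87, -191.87])]
col 200 [array([759.56, 167.3 ])] [array([505.46, 160.21])]
col 250 [array([759.71,  29.44])] [array([505.96,  24.66])]
col 300 [array([ 760.11, -108.89])] [array([ 506.99, -111.36])]
[204.11 162.17] [[89, 94, 95], [93, 97, 99], [93, 96, 99], [92, 97, 99], [91, 96, 98], [93, 97, 98], [94, 100, 101], [14, 14, 14], [4, 9, 9], [46, 68, 98], [79, 122, 185], [80, 123, 183], [77, 120, 183], [91, 140, 213]]
cent [438.58 149.98]
cent [431.83  -7.06]
```

```bash
python3 - <<'E'
from h import *
t=V("top")
S=t.hsv[...,1].astype(int);Vv=t.hsv[...,2].astype(int)
for v in range(156,218,3):
    r=np.where(S[v,112:146]<75)[0]+112
    print(v,r.min() if len(r) else None,r.max() if len(r) else None, Vv[v,118:142].tolist())
s=V("scene"); 
a=cv2.resize(s.im[175:255,285:395],None,fx=7,fy=7,interpolation=cv2.INTER_CUBIC); cv2.imwrite("pics/c3.png",a)
E
```

```text
156 121 136 [192, 211, 233, 236, 236, 237, 235, 236, 220, 232, 241, 245, 245, 246, 242, 231, 209, 161, 107, 185, 211, 195, 229, 237]
159 126 142 [217, 229, 236, 236, 236, 237, 236, 231, 225, 237, 242, 245, 245, 245, 238, 228, 197, 140, 106, 220, 237, 236, 235, 238]
162 126 135 [226, 226, 202, 165, 125, 89, 68, 120, 222, 241, 243, 245, 203, 231, 234, 218, 182, 115, 182, 234, 245, 242, 242, 244]
165 125 135 [205, 207, 206, 210, 213, 168, 225, 221, 233, 240, 244, 246, 247, 242, 232, 211, 162, 106, 154, 178, 177, 205, 215, 217]
168 124 134 [209, 210, 213, 210, 215, 172, 101, 94, 102, 108, 111, 109, 121, 138, 127, 118, 111, 156, 173, 176, 165, 227, 237, 234]
171 124 145 [216, 217, 215, 218, 218, 170, 110, 101, 113, 119, 118, 124, 121, 111, 101, 86, 71, 47, 119, 162, 158, 149, 225, 235]
174 124 135 [212, 211, 214, 215, 197, 122, 92, 110, 114, 121, 123, 124, 93, 96, 97, 82, 66, 55, 156, 171, 158, 152, 226, 236]
177 123 134 [207, 208, 211, 212, 179, 113, 100, 112, 120, 122, 128, 120, 115, 103, 91, 76, 52, 85, 159, 166, 151, 227, 236, 234]
180 123 134 [217, 214, 218, 222, 176, 113, 104, 117, 
[... 941 characters left out ...]
5, 179, 179, 229, 236, 237, 242, 244, 243]
204 118 137 [237, 235, 209, 220, 238, 241, 245, 217, 234, 238, 227, 194, 141, 153, 226, 236, 235, 236, 236, 241, 178, 100, 90, 87]
207 121 130 [222, 231, 214, 230, 239, 241, 246, 246, 242, 234, 220, 179, 115, 213, 236, 239, 238, 238, 236, 243, 156, 81, 75, 83]
210 120 143 [200, 229, 224, 236, 240, 244, 246, 246, 242, 232, 208, 163, 104, 137, 156, 159, 158, 225, 235, 234, 234, 239, 237, 237]
213 121 129 [229, 228, 228, 228, 225, 226, 206, 238, 240, 229, 197, 144, 126, 142, 144, 119, 183, 204, 200, 198, 158, 170, 188, 145]
216 121 128 [225, 225, 211, 230, 156, 64, 33, 215, 225, 176, 115, 130, 144, 143, 142, 117, 181, 201, 198, 198, 194, 194, 197, 198]
```

View pics/c3.png

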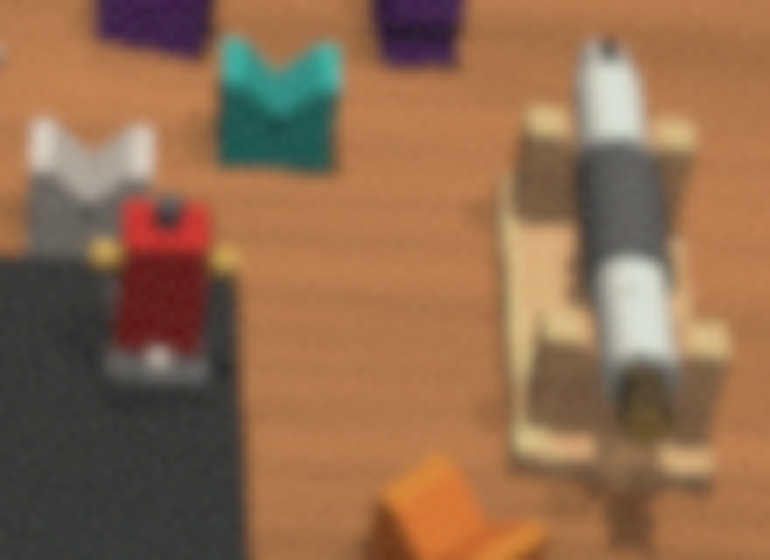

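```bash
python3 - <<'E'
from h import *
t=V("top");s=V("scene")
a=t.at(129.5,171,57.4);b=t.at(127.0,192,57.4);print(a,b,np.degrees(np.arctan2(*(a-b)[[1,0]])))
g=t.hsv[...,2].astype(float)
for k in(-3,-1,1):
  print([ (v,g[v,int(round(129.5-(v-171)*.119+k))]) for v in list(range(162,170))+list(range(190,197))])
for p in((299.9,211),(317.6,212.1)): print("pin scene",s.at(*p,97.4))
# scene seat/thick boundary along axis: crop (622,150) & (632,262)
for p in((622,150),(632,262)): print("thick end",s.at(285+p[0]/7,175+p[1]/7,70))
E
```

```text
[510.18 348.16  57.4 ] [453.6  352.51  57.4 ] -4.404040957385181
[(162, np.float64(243.0)), (163, np.float64(241.0)), (164, np.float64(240.0)), (165, np.float64(241.0)), (166, np.float64(245.0)), (167, np.float64(223.0)), (168, np.float64(109.0)), (169, np.float64(117.0)), (190, np.float64(120.0)), (191, np.float64(121.0)), (192, np.float64(118.0)), (193, np.float64(123.0)), (194, np.float64(247.0)), (195, np.float64(245.0)), (196, np.float64(242.0))]
[(162, np.float64(201.0)), (163, np.float64(246.0)), (164, np.float64(245.0)), (165, np.float64(245.0)), (166, np.float64(249.0)), (167, np.float64(247.0)), (168, np.float64(111.0)), (169, np.float64(123.0)), (190, np.float64(127.0)), (191, np.float64(124.0)), (192, np.float64(120.0)), (193, np.float64(122.0)), (194, np.float64(224.0)), (195, np.float64(249.0)), (196, np.float64(246.0))]
[(162, np.float64(233.0)), (163, np.float64(243.0)), (164, np.float64(242.0)), (165, np.float64(242.0)), (166, np.float64(243.0)), (167, np.float64(245.0)), (168, np.float64(140.0)), (169, np.float64(113.0)), (190, np.float64(111.0)), (191, np.float64(108.0)), (192, np.float64(106.0)), (193, np.float64(100.0)), (194, np.float64(173.0)), (195, np.float64(245.0)), (196, np.float64(238.0))]
pin scene [567.21 156.75  97.4 ]
pin scene [567.16 199.67  97.4 ]
thick end [454.99 354.8   70.  ]
thick end [521.73 348.7   70.  ]
```

```bash
python3 -m crank '[[0,0,0,0,0,0.131],[0,0,0,0,0,0.131],[0,0,0,0,0,0.131],[0.023,-0.0477,0,0,0,0],[0.023,-0.0477,0,0,0,0]]' 85
python3 -m crank '[[0.023,-0.0477,0,0,0,0],[0.023,-0.0477,0,0,0,0],[0.023,-0.0477,0,0,0,0],[0.023,-0.0477,0,0,0,0],[0.023,-0.0477,0,0,0,0]]'
python3 -m crank '[[0.023,-0.0477,0,0,0,0],[0.023,-0.0477,0,0,0,0],[0.023,-0.0477,0,0,0,0],[0,0,0.02,0,0,0.165],[0,0,0.02,0,0,0.165]]'
```

```text
time: 1.08
tool_pos: [247.6, -388.4, 226.5]
tcp_rot: [-3.141, -0.0, -0.001]
contact_force: [0.8, -0.3, 0.3]
grip_width: 78.3
finger_force: 0.0
time: 1.7
tool_pos: [362.8, -149.3, 227.0]
tcp_rot: [3.141, -0.001, 0.0]
contact_force: [0.6, -0.0, -0.5]
grip_width: 77.8
finger_force: 0.0
time: 2.33
tool_pos: [431.4, -6.7, 186.3]
tcp_rot: [3.142, -0.001, -0.332]
contact_force: [0.1, -1.0, -0.5]
grip_width: 78.2
finger_force: 0.0
```

```bash
python3 -m crank '[[0.001,0,0.05,0,0,0],[0,0,0.05,0,0,0],[0,0,0.04,0,0,0],[0,0,0.02,0,0,0],[0,0,0.013,0,0,0]]'
python3 -m crank '[[0,0,0,0,0,0],[0,0,0,0,0,0],[0,0,0,0,0,0],[0,0,0,0,0,0],[0,0,0,0,0,0]]' 30
```

```text
time: 2.95
tool_pos: [431.8, -7.9, 12.8]
tcp_rot: [3.141, 0.001, -0.329]
contact_force: [-0.6, 0.4, 0.6]
grip_width: 77.8
finger_force: 0.0
time: 3.58
tool_pos: [432.6, -8.1, 14.4]
tcp_rot: [-3.141, -0.002, -0.329]
contact_force: [-1.0, 0.7, 7.3]
grip_width: 47.8
finger_force: 30.0
```

```bash
python3 -m crank '[[0,0,-0.03,0,0,0],[0,0,-0.05,0,0,0],[0,0,-0.05,0,0,0],[0,0,0,0,0,-0.1727],[0,0,0,0,0,-0.1727]]'
python3 -m crank '[[0,0,0,0,0,-0.1727],[0,0,0,0,0,-0.1727],[0,0,0,0,0,-0.1727],[0,0,0,0,0,-0.1727],[0,0,0,0,0,-0.1727]]'
python3 -m crank '[[0,0,0,0,0,-0.1727],[0,0,0,0,0,-0.1727],[0,0,0,0,0,-0.1727],[0,0,0,0,0,-0.1727],[0,0,0,0,0,0]]'
```

```text
time: 4.2
tool_pos: [431.6, -7.9, 144.0]
tcp_rot: [3.141, -0.0, 0.022]
contact_force: [-0.3, 0.2, -4.6]
grip_width: 48.1
finger_force: 30.0
time: 4.82
tool_pos: [431.3, -7.8, 143.2]
tcp_rot: [-3.14, 0.001, 0.885]
contact_force: [0.3, 0.7, -4.3]
grip_width: 48.0
finger_force: 30.0
time: 5.45
tool_pos: [431.4, -7.9, 143.3]
tcp_rot: [-3.14, -0.0, 1.569]
contact_force: [-0.6, 0.2, -4.1]
grip_width: 47.5
finger_force: 30.0
```

Move over the plate and take a look to check the groove's line against the pin before lowering.

```bash
python3 -m crank '[[-0.006,0.045,0,0,0,0],[-0.006,0.045,0,0,0,0],[-0.0065,0.0465,0,0,0,0],[0,0,0.04,0,0,0],[0,0,0.025,0,0,0]]'
python3 -m crank '[[0,0,0.01,0,0,0],[0,0,0.003,0,0,0],[0,0,0,0,0,0]]'
```

```text
time: 6.08
tool_pos: [567.6, -26.4, 76.3]
tcp_rot: [-3.138, -0.001, 1.566]
contact_force: [-0.9, 0.2, -3.5]
grip_width: 47.7
finger_force: 30.0
time: 6.45
tool_pos: [569.1, -26.6, 66.6]
tcp_rot: [3.14, 0.0, 1.57]
contact_force: [-0.1, -1.7, -4.7]
grip_width: 47.5
finger_force: 30.0
```

```bash
python3 -m crank '[[0,0,0.002,0,0,0],[0,0,0,0,0,0]]'; python3 -m crank '[[0,0,0.001,0,0,0],[0,0,0,0,0,0]]'
```

```text
time: 6.7
tool_pos: [569.2, -26.6, 64.5]
tcp_rot: [3.14, 0.0, 1.57]
contact_force: [0.6, -0.5, -2.2]
grip_width: 47.8
finger_force: 30.0
time: 6.95
tool_pos: [569.1, -26.6, 64.5]
tcp_rot: [3.139, 0.001, 1.57]
contact_force: [-2.7, 0.3, 7.7]
grip_width: 47.4
finger_force: 30.0
```

```bash
python3 -m crank '[[0,0,0,0,0,0],[0,0,0,0,0,0],[0,0,-0.04,0,0,0],[0,0,-0.06,0,0,0],[0.0445,-0.0324,0,0,0,0]]' 85
python3 -m crank '[[0.0445,-0.0324,0,0,0,0],[0.0445,-0.0324,0,0,0,0],[0.0445,-0.0324,0,0,0,0],[0,0,0,0,0,0.181],[0,0,0,0,0,0.181]]'
python3 -m crank '[[0,0,0,0,0,0.181],[0,0,0,0,0,0.181],[0,0,0,0,0,0.181],[0,0,0,0,0,0.181],[0,0,0,0,0,0.181]]'
python3 -m crank '[[0,0,0,0,0,0.181],[0,0,0,0,0,0.181],[0,0,0,0,0,0]]'
python3 - <<'E'
from h import *
t=V("top")
c=t.blob([0,0,110],[180,70,255],(205,135,285,165));r=cv2.minAreaRect(t.pts(c,95));print(r,cv2.contourArea(c))
a=cv2.resize(t.im[125:205,150:300],None,fx=5.3,fy=5.3,interpolation=cv2.INTER_CUBIC); cv2.imwrite("pics/c4.png",a)
E
```

```text
time: 7.58
tool_pos: [540.5, 16.2, 167.4]
tcp_rot: [3.13, 0.002, 1.567]
contact_force: [0.7, 2.0, -0.8]
grip_width: 77.7
finger_force: 0.0
time: 8.2
tool_pos: [438.6, 152.3, 162.9]
tcp_rot: [3.141, -0.0, 1.204]
contact_force: [-0.2, -0.5, -0.0]
grip_width: 78.4
finger_force: 0.0
time: 8.82
tool_pos: [439.0, 151.5, 162.7]
tcp_rot: [3.141, -0.0, 0.297]
contact_force: [-1.2, -0.1, 0.1]
grip_width: 78.3
finger_force: 0.0
time: 9.2
tool_pos: [439.0, 151.5, 162.7]
tcp_rot: [3.142, -0.0, -0.057]
contact_force: [0.6, -0.2, 0.4]
grip_width: 78.0
finger_force: 0.0
((567.7425537109375, -26.62203598022461), (47.41153335571289, 31.298006057739258), 0.9334057569503784) 216.0
```

View pics/c4.png

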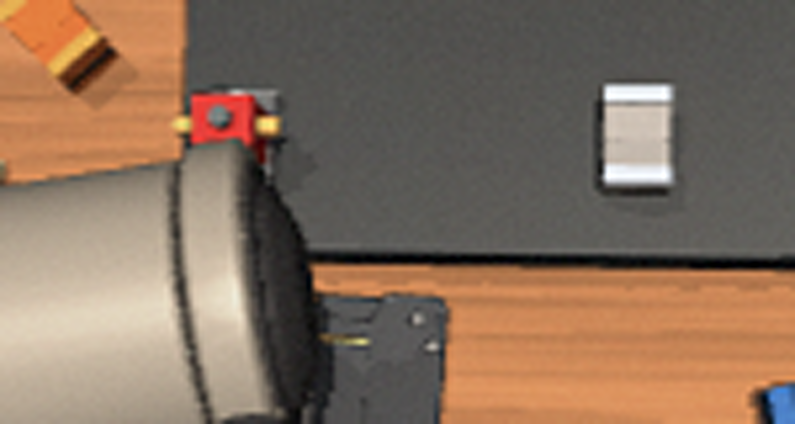

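```bash
python3 -m crank '[[0,0,0.05,0,0,0],[0,0,0.05,0,0,0],[0,0,0.03,0,0,0],[0,0,0.015,0,0,0],[0,0,0.005,0,0,0]]'
python3 -m crank '[[0,0,0,0,0,0],[0,0,0,0,0,0],[0,0,0,0,0,0],[0,0,0,0,0,0],[0,0,0,0,0,0]]' 30
python3 - <<'E'
from h import *
t=V("top")
B=t.im[...,0].astype(float);G=t.im[...,1].astype(float);Rr=t.im[...,2].astype(float)
for u in(198,199,200,201,202,203,204): print(u,[tuple(map(int,t.im[v,u])) for v in range(145,153)])
for u in(267,270,273): print(u,G[138:164,u].astype(int).tolist())
E
```

```text
time: 9.88
tool_pos: [438.5, 151.4, 11.8]
tcp_rot: [3.141, 0.002, -0.056]
contact_force: [0.2, 0.2, 0.1]
grip_width: 78.1
finger_force: 0.0
time: 10.5
tool_pos: [439.2, 151.4, 13.3]
tcp_rot: [3.141, -0.001, -0.058]
contact_force: [-2.2, -1.8, 5.9]
grip_width: 48.3
finger_force: 29.8
198 [(12, 11, 81), (20, 22, 82), (59, 106, 152), (74, 135, 175), (59, 108, 152), (32, 49, 91), (15, 14, 71), (13, 15, 62)]
199 [(54, 53, 85), (6, 19, 66), (94, 174, 228), (119, 216, 236), (95, 173, 230), (38, 71, 107), (13, 7, 61), (10, 9, 67)]
200 [(114, 113, 118), (51, 52, 84), (106, 190, 242), (125, 231, 242), (103, 187, 242), (44, 82, 119), (26, 25, 54), (38, 38, 59)]
201 [(100, 102, 102), (85, 84, 94), (100, 186, 243), (125, 231, 248), (105, 189, 246), (53, 91, 123), (39, 34, 42), (38, 38, 42)]
202 [(66, 69, 70), (66, 69, 68), (74, 126, 164), (77, 135, 155), (61, 113, 151), (41, 64, 82), (34, 35, 32), (32, 34, 31)]
203 [(65, 70, 70), (77, 77, 76), (80, 87, 91), (76, 76, 77), (74, 78, 80), (63, 65, 67), (29, 30, 26), (67, 69, 68)]
204 [(77, 82, 84), (81, 84, 85), (83, 87, 87), (86, 85, 86), (87, 85, 90), (75, 76, 75), (62, 66, 65), (75, 78, 78)]
267 [83, 85, 84, 223, 246, 246, 151, 198, 200, 196, 194, 198, 200, 185, 188, 189, 186, 190, 235, 243, 248, 166, 64, 39, 90, 88]
270 [86, 84, 83, 222, 245, 245, 149, 198, 195, 199, 197, 200, 202, 191, 190, 187, 189, 192, 222, 245, 248, 168, 56, 31, 90, 87]
273 [85, 83, 85, 223, 245, 246, 153, 197, 197, 199, 194, 199, 200, 191, 186, 187, 188, 188, 223, 244, 247, 165, 54, 33, 92, 84]
```

```bash
python3 - <<'E'
from h import *
t=V("top")
print(t.at(202.1,148.4,97.4),t.at(270,149.8,95),t.at(270,150.5,79),t.at(270,140.64,95),t.at(270,159.1,95))
E
python3 -m crank '[[0,0,-0.03,0,0,0],[0,0,-0.05,0,0,0],[0,0,-0.05,0,0,0],[0,0,-0.02,0,0,-0.1809],[0,0,0,0,0,-0.1809]]'
python3 -m crank '[[0,0,0,0,0,-0.1809],[0,0,0,0,0,-0.1809],[0,0,0,0,0,-0.1809],[0,0,0,0,0,-0.1809],[0,0,0,0,0,-0.1809]]'
python3 -m crank '[[0,0,0,0,0,-0.1809],[0,0,0,0,0,-0.1809],[0,0,0,0,0,0]]'
```

```text
[567.94 149.47  97.4 ] [568.22 -26.59  95.  ] [569.3  -27.34  79.  ] [592.33 -26.22  95.  ] [543.83 -26.96  95.  ]
time: 11.22
tool_pos: [439.6, 151.7, 164.2]
tcp_rot: [3.141, -0.003, 0.309]
contact_force: [0.3, -0.1, -4.8]
grip_width: 48.4
finger_force: 29.8
time: 11.85
tool_pos: [438.3, 151.5, 162.1]
tcp_rot: [-3.14, 0.001, 1.214]
contact_force: [0.1, 0.2, -3.9]
grip_width: 47.9
finger_force: 29.8
time: 12.22
tool_pos: [438.4, 151.5, 162.2]
tcp_rot: [-3.14, 0.0, 1.568]
contact_force: [0.1, -1.1, -3.8]
grip_width: 47.8
finger_force: 29.8
```

```bash
python3 -m crank '[[-0.0145,0.0327,0,0,0,0],[-0.0145,0.0327,0,0,0,0],[-0.0145,0.0327,0,0,0,0],[-0.014,0.0327,0,0,0,0],[0,0,0.05,0,0,0]]'
python3 -m crank '[[0,0,0.035,0,0,0],[0,0,0.01,0,0,0],[0,0,0.0,0,0,0]]'
python3 -m crank '[[0,0,0.002,0,0,0],[0,0,0,0,0,0]]'
```

```text
time: 12.85
tool_pos: [574.9, 92.7, 115.0]
tcp_rot: [3.131, -0.0, 1.563]
contact_force: [-0.4, 0.7, -5.5]
grip_width: 48.0
finger_force: 29.8
time: 13.22
tool_pos: [569.8, 93.9, 67.7]
tcp_rot: [-3.141, 0.0, 1.568]
contact_force: [0.3, 0.8, -3.4]
grip_width: 48.2
finger_force: 29.8
time: 13.48
tool_pos: [570.4, 94.0, 67.0]
tcp_rot: [3.139, 0.0, 1.569]
contact_force: [0.5, 0.6, -4.1]
grip_width: 48.1
finger_force: 29.8
```

Now nudge down and correct x by -1 mm.

```bash
python3 -m crank '[[0,-0.001,0.002,0,0,0],[0,0,0,0,0,0]]'; python3 -m crank '[[0,0,0.0015,0,0,0],[0,0,0,0,0,0]]'
```

```text
time: 13.72
tool_pos: [568.6, 93.9, 63.9]
tcp_rot: [3.141, 0.0, 1.57]
contact_force: [0.6, 0.4, -3.4]
grip_width: 48.1
finger_force: 29.8
time: 13.98
tool_pos: [568.8, 93.9, 63.3]
tcp_rot: [3.141, 0.0, 1.57]
contact_force: [-3.8, -1.1, 4.8]
grip_width: 48.0
finger_force: 29.8
```

```bash
python3 -m crank '[[0,0,0,0,0,0],[0,0,0,0,0,0],[0,0,-0.03,0,0,0],[0,0,-0.06,0,0,0],[0,0,-0.04,0,0,0]]' 85
python3 -m crank '[[0.0513,-0.017,0,0,0,0],[0.0513,-0.017,0,0,0,0],[0.0513,-0.017,0,0,0,0],[0.0513,-0.017,0,0,0,0],[0.0513,-0.017,0,0,0,0]]'
python3 -m crank '[[0,0,0,0,0,0.183],[0,0,0,0,0,0.183],[0,0,0,0,0,0.183],[0,0,0,0,0,0.183],[0,0,0,0,0,0.183]]'
python3 -m crank '[[0,0,0,0,0,0.183],[0,0,0,0,0,0.183],[0,0,0,0,0,0.183],[0,0,0,0,0,0.183],[0,0,0,0,0,0]]'
python3 - <<'E'
from h import *
t=V("top")
for b in((200,135,235,165),(255,135,285,165)):
  r=cv2.minAreaRect(t.pts(t.blob([0,0,110],[180,70,255],b),95));print(r)
for u in(221,224,227,267,270,273): print(u,t.im[138:164,u,1].tolist())
a=cv2.resize(t.im[125:225,100:285],None,fx=4.3,fy=4.3,interpolation=cv2.INTER_CUBIC); cv2.imwrite("pics/c5.png",a)
E
```

```text
time: 14.6
tool_pos: [569.5, 93.9, 194.8]
tcp_rot: [3.139, -0.0, 1.57]
contact_force: [0.1, 1.1, -0.2]
grip_width: 77.9
finger_force: 0.0
time: 15.22
tool_pos: [483.5, 352.1, 192.2]
tcp_rot: [3.141, -0.0, 1.569]
contact_force: [1.1, 0.4, 1.0]
grip_width: 77.7
finger_force: 0.0
time: 15.85
tool_pos: [484.1, 350.5, 192.1]
tcp_rot: [3.141, -0.0, 0.649]
contact_force: [0.5, -0.2, 0.5]
grip_width: 78.0
finger_force: 0.0
time: 16.48
tool_pos: [484.1, 350.5, 192.1]
tcp_rot: [3.142, -0.0, -0.076]
contact_force: [0.4, 0.4, -0.1]
grip_width: 77.8
finger_force: 0.0
((567.9498901367188, 94.33121490478516), (47.30769348144531, 33.7902946472168), 1.2872159481048584)
((567.7425537109375, -26.62203598022461), (47.41153335571289, 31.298006057739258), 0.9334057569503784)
221 [84, 79, 175, 250, 243, 223, 194, 200, 198, 199, 201, 200, 178, 189, 191, 190, 191, 172, 246, 247, 221, 63, 33, 81, 79, 86]
224 [83, 80, 175, 249, 244, 227, 194, 198, 197, 199, 201, 201, 177, 191, 191, 194, 193, 156, 247, 247, 220, 65, 33, 81, 84, 80]
227 [78, 82, 176, 250, 243, 225, 194, 197, 201, 201, 202, 203, 177, 187, 193, 191, 193, 210, 246, 247, 221, 63, 31, 78, 82, 82]
267 [88, 85, 83, 225, 246, 247, 154, 200, 201, 198, 200, 200, 200, 185, 192, 194, 188, 191, 235, 244, 248, 167, 62, 41, 86, 86]
270 [84, 84, 85, 226, 247, 247, 148, 200, 198, 202, 197, 201, 201, 194, 192, 193, 189, 188, 225, 244, 249, 167, 56, 34, 89, 87]
273 [85, 83, 87, 226, 247, 246, 151, 203, 200, 198, 200, 201, 199, 191, 192, 193, 191, 192, 224, 244, 249, 167, 51, 38, 87, 89]
```

View pics/c5.png

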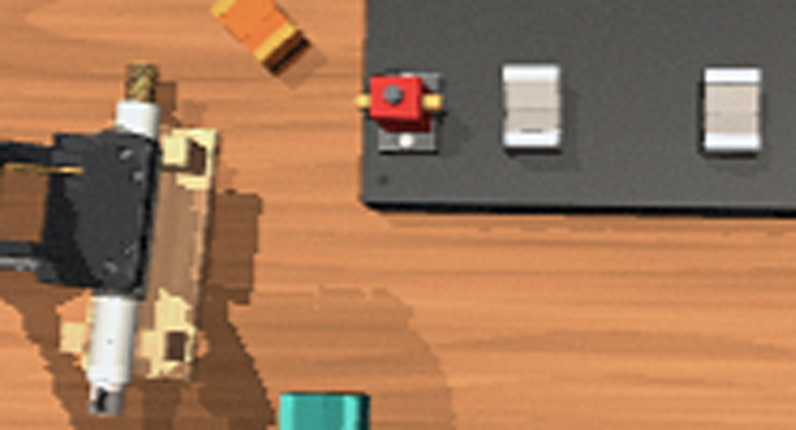

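```bash
python3 -m crank '[[0,0,0.05,0,0,0],[0,0,0.05,0,0,0],[0,0,0.03,0,0,0],[0,0,0.016,0,0,0],[0,0,0.008,0,0,0]]'
python3 -m crank '[[0,0,0,0,0,0],[0,0,0,0,0,0],[0,0,0,0,0,0],[0,0,0,0,0,0],[0,0,0,0,0,0]]' 15
```

```text
time: 17.15
tool_pos: [484.3, 350.6, 37.9]
tcp_rot: [-3.142, -0.0, -0.076]
contact_force: [-0.1, 0.2, 0.1]
grip_width: 78.0
finger_force: 0.0
time: 17.77
tool_pos: [484.1, 350.4, 38.4]
tcp_rot: [3.141, -0.0, -0.077]
contact_force: [-0.5, -8.7, 2.6]
grip_width: 32.7
finger_force: 5.2
```

```bash
python3 -m crank '[[0,0,0,0,0,0],[0,0,0,0,0,0],[0,0,0,0,0,0]]' 10
```

```text
time: 18.15
tool_pos: [484.0, 349.9, 38.3]
tcp_rot: [3.141, 0.0, -0.077]
contact_force: [-1.3, -5.7, 3.4]
grip_width: 31.3
finger_force: 30.0
```

```bash
python3 -m crank '[[0,0,-0.01,0,0,0],[0,0,-0.03,0,0,0],[0,0,-0.04,0,0,0],[0,0,-0.05,0,0,0],[0,0,-0.02,0,0,0]]'
python3 - <<'E'
from h import *
s=V("scene");t=V("top")
cv2.imwrite("pics/c6.png",np.hstack([cv2.resize(s.im[110:250,270:400],(420,452)),cv2.resize(t.im[100:230,80:190],(380,452))]))
E
```

```text
time: 18.77
tool_pos: [484.7, 351.5, 191.3]
tcp_rot: [-3.138, -0.003, -0.077]
contact_force: [0.5, 0.1, -7.2]
grip_width: 31.5
finger_force: 30.0
```

View pics/c6.png

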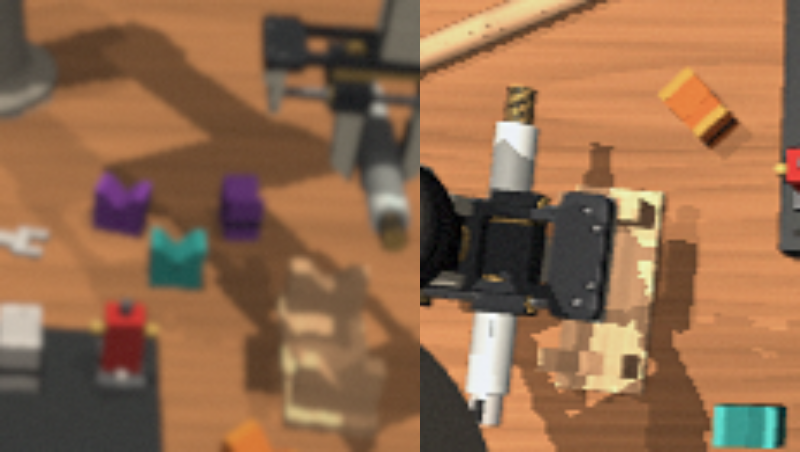

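The spindle is held level with its thread pointing away from the robot. Next: turn it, then carry it over the stop to the blocks.

```bash
python3 -m crank '[[0,0,0,0,0,-0.12],[0,0,0,0,0,-0.14],[0,0,0,0,0,-0.14],[0,0,0,0,0,-0.14],[0,0,0,0,0,-0.14]]'
python3 -m crank '[[0,0,0,0,0,-0.14],[0,0,0,0,0,-0.14],[0,0,0,0,0,-0.14],[0,0,0,0,0,-0.14],[0,0,0,0,0,-0.14]]'
python3 -m crank '[[0,0,0,0,0,-0.14],[0,0,0,0,0,-0.128],[-0.03,0.008,0,0,0,0],[-0.045,0.012,0,0,0,0],[-0.05,0.0135,0,0,0,0]]'
python3 -m crank '[[-0.05,0.0135,0,0,0,0],[-0.05,0.0135,0,0,0,0],[-0.05,0.0135,0,0,0,0],[-0.042,0.0110,0,0,0,0],[0,0,0,0,0,0]]'
```

```text
time: 19.5
tool_pos: [483.0, 350.3, 185.9]
tcp_rot: [-3.141, 0.004, 0.607]
contact_force: [0.2, -0.5, -5.6]
grip_width: 31.2
finger_force: 30.0
time: 20.12
tool_pos: [483.0, 350.3, 185.9]
tcp_rot: [-3.139, 0.002, 1.307]
contact_force: [0.2, 0.5, -7.2]
grip_width: 31.4
finger_force: 30.0
time: 20.75
tool_pos: [516.6, 224.7, 186.1]
tcp_rot: [-3.138, 0.0, 1.572]
contact_force: [0.9, -0.2, -5.2]
grip_width: 31.3
finger_force: 30.0
time: 21.38
tool_pos: [568.8, 30.6, 186.1]
tcp_rot: [-3.139, 0.0, 1.566]
contact_force: [0.3, 0.2, -5.7]
grip_width: 31.5
finger_force: 30.0
```

```bash
python3 - <<'E'
from h import *
t=V("top");s=V("scene")
print(bot.get_obs()["tool_pos"])
for p in([568.8,142.6,205],[568.8,117.6,205],[568.8,-76,205]): print(t.px(p),s.px(p))
a=cv2.resize(t.im[110:180,165:310],(800,386),interpolation=cv2.INTER_CUBIC)
b=cv2.resize(s.im[125:225,190:330],(800,571),interpolation=cv2.INTER_CUBIC)[170:385]
cv2.imwrite("pics/c7.png",np.vstack([a,b]))
E
```

```text
[568.13  33.56 186.52]
[198.39 139.35] [296.78 174.99]
[209.33 139.57] [285.76 174.4 ]
[293.82 141.27] [202.48 169.94]
```

View pics/c7.png

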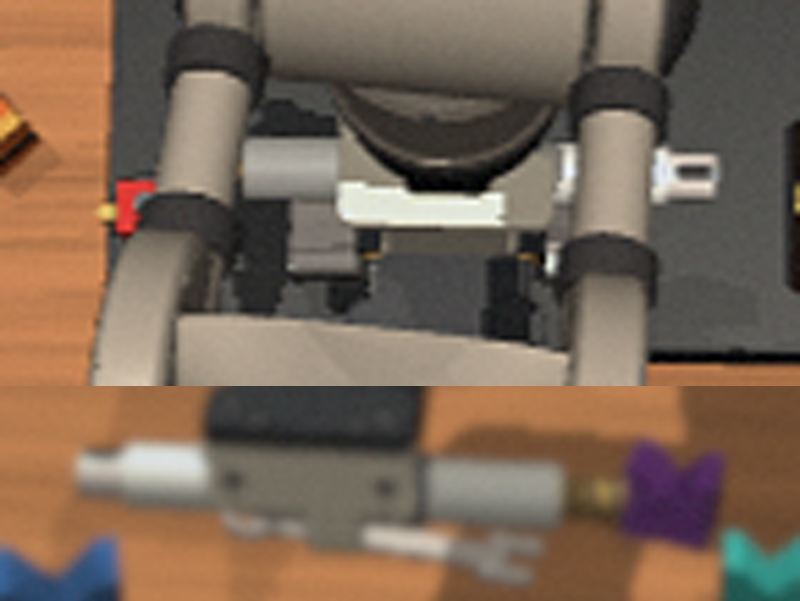

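```bash
python3 -m crank '[[0,0.0005,0.03,0,0,0],[0,0,0.04,0,0,0],[0,0,0.02,0,0,0],[0,0,0.008,0,0,0],[0,0,0,0,0,0]]'
python3 -m crank '[[0,0,0.004,0,0,0],[0,0,0,0,0,0]]'
```

```text
time: 22.1
tool_pos: [569.2, 34.3, 90.0]
tcp_rot: [-3.141, -0.0, 1.572]
contact_force: [-1.3, 0.8, -5.1]
grip_width: 31.2
finger_force: 30.0
time: 22.35
tool_pos: [569.7, 33.5, 86.7]
tcp_rot: [3.141, 0.0, 1.571]
contact_force: [0.5, 0.4, -6.2]
grip_width: 31.1
finger_force: 30.0
```

```bash
python3 -m crank '[[0,0,0.004,0,0,0],[0,0,0,0,0,0]]';python3 -m crank '[[0,0,0.003,0,0,0],[0,0,0,0,0,0]]'
```

```text
time: 22.6
tool_pos: [569.3, 33.4, 82.0]
tcp_rot: [-3.141, 0.0, 1.57]
contact_force: [0.1, 1.0, -6.3]
grip_width: 31.5
finger_force: 30.0
time: 22.85
tool_pos: [569.4, 33.4, 79.1]
tcp_rot: [-3.141, 0.0, 1.571]
contact_force: [0.2, 0.3, -5.9]
grip_width: 31.2
finger_force: 30.0
```

```bash
python3 -m crank '[[0,0,0.001,0,0,0],[0,0,0,0,0,0]]'
```

```text
time: 23.1
tool_pos: [569.5, 33.4, 78.9]
tcp_rot: [3.141, 0.0, 1.571]
contact_force: [-4.3, 0.4, 4.3]
grip_width: 31.3
finger_force: 30.0
```

```bash
python3 -m crank '[[0,0,0,0,0,0],[0,0,0,0,0,0],[0,0,0,0,0,0],[0,0,-0.02,0,0,0],[0,0,-0.05,0,0,0]]' 85
python3 -m crank '[[0,0,-0.06,0,0,0],[0,0,-0.05,0,0,0],[-0.06,-0.01,0,0,0,0],[-0.06,-0.01,0,0,0,0],[-0.06,-0.01,0,0,0,0]]' 
python3 -m crank '[[-0.05,-0.01,0,0,0,0],[0,0,0,0,0,0.17],[0,0,0,0,0,0.17],[0,0,0,0,0,0.17],[0,0,0,0,0,0.17]]'
python3 -m crank '[[0,0,0,0,0,0.17],[0,0,0,0,0,0.17],[0,0,0,0,0,0.17],[0,0,0,0,0,0.17],[0,0,0,0,0,0.17]]'
python3 - <<'E'
from h import *
t=V("top");s=V("scene")
c=t.blob([60,60,20],[90,255,255],(368,145,415,190));r=cv2.minAreaRect(t.pts(c,30));print(r)
a=cv2.resize(t.im[125:175,175:335],(800,250),interpolation=cv2.INTER_CUBIC)
b=cv2.resize(s.im[160:230,160:320],(800,350),interpolation=cv2.INTER_CUBIC)
cv2.imwrite("pics/c8.png",np.vstack([a,b]))
E
```

```text
time: 23.72
tool_pos: [568.1, 33.5, 146.7]
tcp_rot: [-3.136, -0.0, 1.57]
contact_force: [0.7, 0.1, 0.6]
grip_width: 75.6
finger_force: 0.0
time: 24.35
tool_pos: [539.1, -148.1, 258.5]
tcp_rot: [3.141, 0.0, 1.571]
contact_force: [0.2, -0.5, -0.5]
grip_width: 78.2
finger_force: 0.0
time: 24.98
tool_pos: [529.5, -196.7, 258.2]
tcp_rot: [3.141, -0.0, 0.885]
contact_force: [0.4, -0.5, 1.1]
grip_width: 78.0
finger_force: 0.0
time: 25.6
tool_pos: [529.5, -196.6, 258.2]
tcp_rot: [3.141, -0.0, 0.035]
contact_force: [-0.7, -0.3, -0.0]
grip_width: 78.0
finger_force: 0.0
((522.1408081054688, -353.1214294433594), (55.46505355834961, 38.41505432128906), 72.51143646240234)
```

View pics/c8.png

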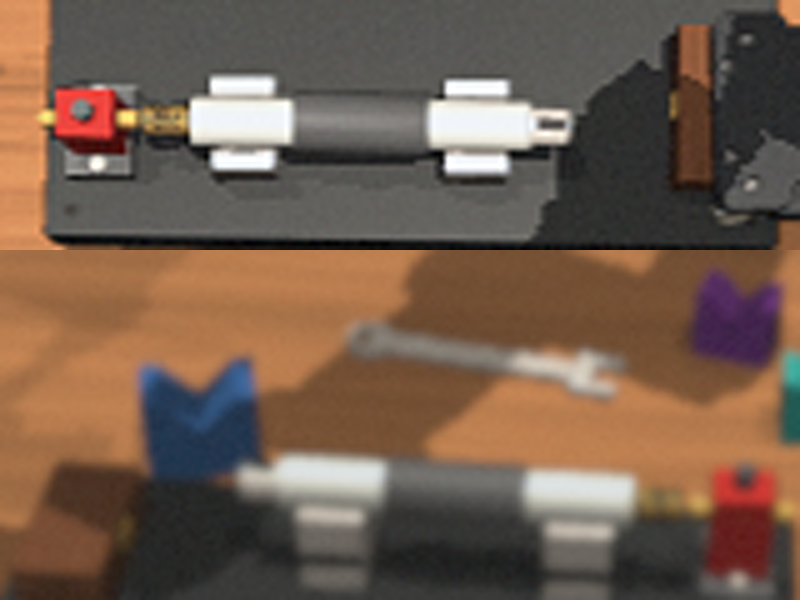

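```bash
python3 - <<'E'
from h import *
t=V("top");s=V("scene")
print("spindle mid y",t.at(246.6,149.5,108), "seat end",t.at(212.6,149,97.4),"drive",t.at(175+572/5-.4,149.5,97.4))
f=lambda x,y:(280+(x+.5)/5.3-.5,140+(y+.5)/5.3-.5)
print("coltop",t.at(*f(710,119),185)); a=t.at(*f(645,165),125);b=t.at(*f(614,262),125);print(a,b,np.degrees(np.arctan2(*(a-b)[[1,0]])))
print("green corners",[t.at(*f(*p),30)[:2] for p in((550,72),(505,193),(600,227))])
im=cv2.imread("pics/scene0.png");
cv2.imwrite("pics/c9.png",cv2.resize(im[145:235,85:145],(533,600)[:1]+(800,)[:0]+(600,),interpolation=cv2.INTER_CUBIC))
E
```

```text
spindle mid y [565.41  34.02 108.  ] seat end [566.91 122.29  97.4 ] drive [569.55 -75.84  97.4 ]
coltop [ 529.25 -361.01  185.  ]
[ 516.04 -357.04  125.  ] [ 469.51 -341.87  125.  ] -18.06440032610651
green corners [array([ 576.98, -347.02]), array([ 512.32, -322.9 ]), array([ 495.31, -372.96])]
```

View pics/c9.png

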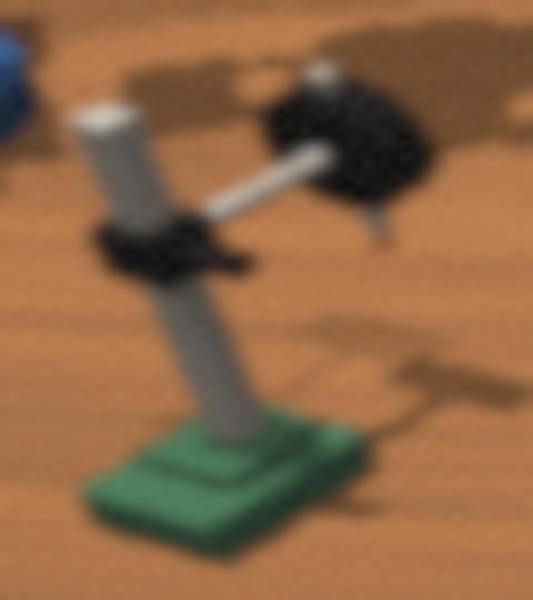

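```bash
python3 -m crank '[[-0.0017,0.0411,0,0,0,0],[-0.0017,0.0411,0,0,0,0],[-0.0017,0.0411,0,0,0,0],[-0.0017,0.0411,0,0,0,0],[0,0,0,0,0,0.186]]'
python3 -m crank '[[0,0,0,0,0,0.186],[0,0,0,0,0,0],[0,0,0,0,0,0]]' 
python3 - <<'E'
from h import *
t=V("top");s=V("scene")
print("coltop scene",s.at(96.5,162.6,185))
print(bot.get_obs()["tool_pos"],bot.get_obs()["tcp_rot"])
E
```

```text
time: 26.42
tool_pos: [528.6, -364.1, 257.3]
tcp_rot: [3.141, 0.001, -0.149]
contact_force: [-0.8, 0.5, 0.4]
grip_width: 77.8
finger_force: 0.0
time: 26.8
tool_pos: [529.3, -361.0, 258.2]
tcp_rot: [3.141, -0.0, -0.326]
contact_force: [0.3, -0.2, -0.1]
grip_width: 78.1
finger_force: 0.0
coltop scene [ 532.54 -358.03  185.  ]
[ 529.36 -360.91  258.29] [ 3.14 -0.   -0.33]
```

```bash
python3 -m crank '[[0.001,0,0.04,0,0,0.01],[0,0,0.04,0,0,0],[0,0,0.02,0,0,0],[0,0,0.01,0,0,0],[0,0,0,0,0,0]]'
python3 -m crank '[[0,0,0,0,0,0],[0,0,0,0,0,0],[0,0,0,0,0,0],[0,0,0,0,0,0],[0,0,0,0,0,0]]' 3
python3 -m crank '[[0,0,0,0,0,0],[0,0,0,0,0,0],[0,0,0,0,0,0]]' 0
```

```text
time: 27.52
tool_pos: [530.3, -361.3, 148.1]
tcp_rot: [-3.142, 0.0, -0.34]
contact_force: [0.2, 0.8, 0.2]
grip_width: 78.2
finger_force: 0.0
time: 28.15
tool_pos: [530.3, -361.4, 148.3]
tcp_rot: [3.142, -0.0, -0.341]
contact_force: [-0.1, 0.7, 0.3]
grip_width: 32.8
finger_force: 0.0
time: 28.52
tool_pos: [530.3, -361.6, 148.2]
tcp_rot: [3.141, -0.0, -0.341]
contact_force: [-0.1, -1.6, -0.8]
grip_width: 13.8
finger_force: 30.0
```

```bash
python3 -m crank '[[0,0,-0.01,0,0,0],[0,0,-0.03,0,0,0],[0,0,-0.04,0,0,0],[0,0,-0.03,0,0,0],[0,0,-0.01,0,0,0]]'
python3 -m crank '[[0,0,0,0,0,-0.1],[0,0,0,0,0,-0.13],[0,0,0,0,0,-0.111],[0.02,-0.01,0,0,0,0],[0.03,-0.02,0,0,0,0]]'
python3 -m crank '[[0.03,-0.03,0,0,0,0],[0.02,-0.04,0,0,0,0],[0.018,-0.045,0,0,0,0],[0,-0.045,0,0,0,0],[0,-0.045,0,0,0,0]]'
python3 -m crank '[[0,-0.045,0,0,0,0],[0,-0.045,0,0,0,0],[0,-0.03,0,0,0,0],[0,-0.015,0,0,0,0],[0,0,0,0,0,0]]'
python3 -m crank '[[0,0,0,0,0,0],[0,0,0,0,0,0]]'
python3 - <<'E'
from h import *
t=V("top");s=V("scene")
a=cv2.resize(t.im[100:170,190:320],(650,350),interpolation=cv2.INTER_CUBIC)
b=cv2.resize(s.im[110:250,170:330],(650,569),interpolation=cv2.INTER_CUBIC)[0:250]
cv2.imwrite("pics/c10.png",cv2.resize(s.im[95:245,150:350],(800,600),interpolation=cv2.INTER_CUBIC))
E
```

```text
time: 29.15
tool_pos: [530.6, -361.6, 270.1]
tcp_rot: [3.141, -0.002, -0.341]
contact_force: [-0.1, -0.3, -6.4]
grip_width: 13.6
finger_force: 30.0
time: 29.78
tool_pos: [579.6, -331.8, 266.5]
tcp_rot: [-3.14, 0.003, -0.003]
contact_force: [0.6, 0.5, -6.2]
grip_width: 13.9
finger_force: 30.0
time: 30.4
tool_pos: [647.7, -124.6, 265.9]
tcp_rot: [-3.14, 0.004, -0.0]
contact_force: [1.0, -0.0, -6.3]
grip_width: 13.8
finger_force: 30.0
time: 31.02
tool_pos: [648.1, 9.0, 267.3]
tcp_rot: [3.141, 0.002, 0.001]
contact_force: [0.7, -2.0, -6.5]
grip_width: 13.9
finger_force: 30.0
time: 31.28
tool_pos: [648.4, 7.1, 268.0]
tcp_rot: [3.141, 0.0, -0.002]
contact_force: [-0.1, 0.5, -5.5]
grip_width: 14.1
finger_force: 30.0
```

View pics/c10.png

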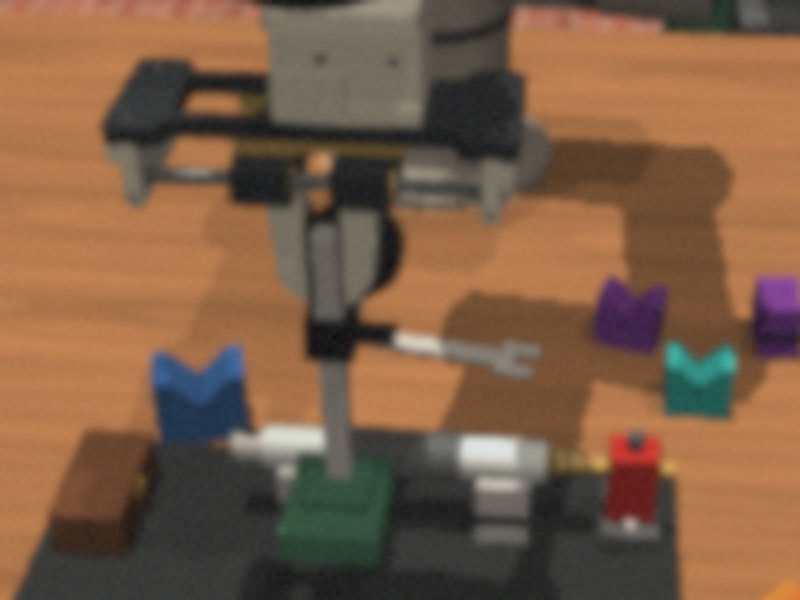

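```bash
python3 -m crank '[[0.0005,-0.0135,0,0,0,0],[0,-0.013,0,0,0,0],[0,0,0.02,0,0,0],[0,0,0.02,0,0,0],[0,0,0.014,0,0,0]]'
python3 -m crank '[[0,0,0.004,0,0,0],[0,0,0,0,0,0],[0,0,0,0,0,0]]'
python3 - <<'E'
from h import *
t=V("top");s=V("scene");p=bot.get_obs()["tool_pos"];print(p)
z=p[2]-148.2; c=p+0
for n,v in(("top",t),("scene",s)):
  m=v.mask([60,60,20],[90,255,255],(180,60,300,260)); cs=max(cv2.findContours(m,0,2)[0],key=cv2.contourArea); print(n,cv2.boundingRect(cs),cv2.contourArea(cs))
  cv2.imwrite(f"pics/g_{n}.png",v.im)
  for q in((-25,28,0),(-25,-28,0),(45,28,0),(45,-28,0),(45,28,15),(45,-28,15),(-25,28,30),(-25,-28,30)): print(q,v.px([p[0]+q[0],p[1]+q[1],z+q[2]]))
a=cv2.resize(t.im[90:165,200:300],(580,435),interpolation=cv2.INTER_CUBIC);b=cv2.resize(s.im[150:250,190:280],(220*1,244))
cv2.imwrite("pics/c11.png",a)
cv2.imwrite("pics/c11.png",np.hstack([cv2.resize(t.im[85:165,200:300],(400,320),interpolation=cv2.INTER_CUBIC),cv2.resize(s.im[130:250,180:330],(400,320),interpolation=cv2.INTER_CUBIC)]))
E
```

```text
time: 32.0
tool_pos: [648.5, 36.2, 213.2]
tcp_rot: [-3.141, 0.001, 0.001]
contact_force: [-0.5, -0.3, -6.1]
grip_width: 13.6
finger_force: 30.0
time: 32.38
tool_pos: [649.4, 35.1, 211.2]
tcp_rot: [3.141, -0.002, -0.0]
contact_force: [0.8, 0.1, -5.5]
grip_width: 13.7
finger_force: 30.0
[649.2  35.  211. ]
top (252, 112, 7, 3) 6.0
(-25, 28, 0) [236.59 130.78]
(-25, -28, 0) [257.32 131.21]
(45, 28, 0) [237.14 105.32]
(45, -28, 0) [257.77 105.76]
(45, 28, 15) [236.89 103.6 ]
(45, -28, 15) [257.85 104.05]
(-25, 28, 30) [236.06 128.09]
(-25, -28, 30) [257.46 128.52]
scene (233, 227, 28, 29) 563.5
(-25, 28, 0) [259.59 234.74]
(-25, -28, 0) [236.62 233.14]
(45, 28, 0) [256.6  256.33]
(45, -28, 0) [232.13 254.48]
(45, 28, 15) [256.56 251.73]
(45, -28, 15) [231.82 249.89]
(-25, 28, 30) [259.59 225.57]
(-25, -28, 30) [236.13 223.99]
```

View pics/c11.png

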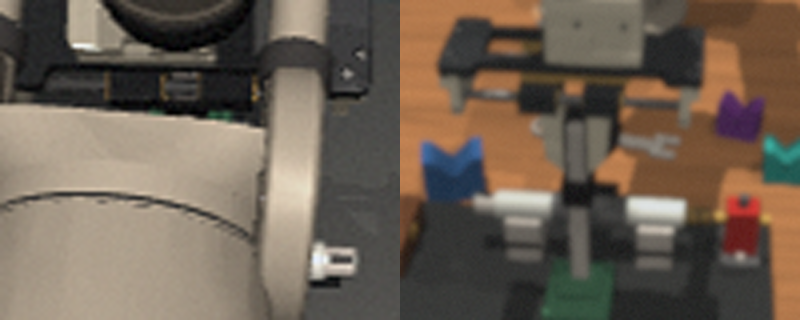

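```bash
python3 -m crank '[[0,0.001,0.006,0,0,0],[0,0,0.004,0,0,0],[0,0,0,0,0,0]]'
python3 -m crank '[[0,0,0.002,0,0,0],[0,0,0,0,0,0]]'
```

```text
time: 32.85
tool_pos: [648.5, 34.0, 199.4]
tcp_rot: [-3.142, 0.001, -0.001]
contact_force: [-0.1, 0.9, -5.7]
grip_width: 13.9
finger_force: 30.0
time: 33.1
tool_pos: [649.0, 34.0, 198.5]
tcp_rot: [3.141, -0.001, -0.0]
contact_force: [0.9, 0.5, -5.0]
grip_width: 13.8
finger_force: 30.0
```

```bash
python3 -m crank '[[0,0,0.001,0,0,0],[0,0,0,0,0,0]]'
```

```text
time: 33.35
tool_pos: [649.1, 34.0, 198.4]
tcp_rot: [3.141, -0.001, -0.0]
contact_force: [-2.4, -0.3, 2.8]
grip_width: 13.9
finger_force: 30.0
```

```bash
python3 -m crank '[[0,0,0,0,0,0],[0,0,0,0,0,0],[0,0,0,0,0,0],[0,0,-0.02,0,0,0],[0,0,-0.04,0,0,0]]' 60
python3 -m crank '[[0,0,-0.03,0,0,0],[0,0,-0.02,0,0,0],[0,0.055,0,0,0,0],[0,0.055,0,0,0,0],[0,0.055,0,0,0,0]]'
python3 -m crank '[[-0.03,0.055,0,0,0,0],[-0.03,0.055,0,0,0,0],[-0.03,0.055,0,0,0,0],[0,0,0,0,0,0],[0,0,0,0,0,0]]'
python3 - <<'E'
from h import *
t=V("top");s=V("scene");print(bot.get_obs()["time"],bot.get_obs()["tool_pos"])
p=np.array([649,34,50.])
for q in((45,28,15),(45,-28,15),(-80,0,71),(-80,0,125),(0,0,185)): print(q,t.px(p+q),s.px(p+q))
cv2.imwrite("pics/c12.png",np.hstack([cv2.resize(t.im[90:170,175:275],(400,320),interpolation=cv2.INTER_CUBIC),cv2.resize(s.im[130:250,180:330],(400,320),interpolation=cv2.INTER_CUBIC)]))
E
```

```text
time: 33.98
tool_pos: [648.1, 34.1, 255.9]
tcp_rot: [-3.141, 0.004, -0.0]
contact_force: [-0.2, 0.1, 0.8]
grip_width: 54.4
finger_force: 0.0
time: 34.6
tool_pos: [648.8, -132.3, 307.3]
tcp_rot: [3.141, -0.0, 0.0]
contact_force: [-0.8, -0.4, -0.0]
grip_width: 55.2
finger_force: 0.0
time: 35.22
tool_pos: [559.1, -295.4, 307.2]
tcp_rot: [-3.141, -0.0, -0.001]
contact_force: [-0.3, 0.5, 0.8]
grip_width: 55.5
finger_force: 0.0
35.325 [ 559.72 -294.26  307.26]
(45, 28, 15) [237.47 105.16] [256.16 255.56]
(45, -28, 15) [258.15 105.6 ] [231.66 253.71]
(-80, 0, 71) [246.54 147.15] [249.94 200.92]
(-80, 0, 125) [246.13 142.85] [249.56 183.04]
(0, 0, 185) [246.32 101.8 ] [244.51 182.28]
```

View pics/c12.png

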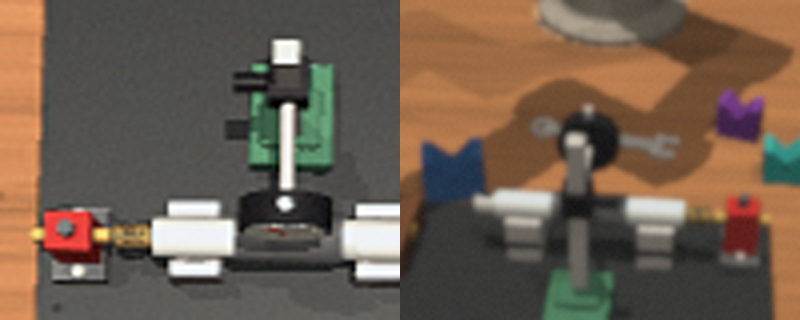

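The last view shows everything in place: the spindle sits on both blocks with its thread about 3 mm from the pin, and the dial stands over the thick part at about (246,147). The robot is clear.

```bash
python3 -c "
from plant import bot
print(bot.close_job())"
```

```text
the job is handed in; nothing more can be done
None
```

I finished the job and handed it in at about 35 s: the spindle lies in the two steel V-blocks on the pin's line, with its thread about 3 mm from the pin. The gauge stands behind it with the stylus over the middle of the thick part, and the blue block was not touched; no verdict came back.

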